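Push an offcut home into the corner fence

TASK

Push the pale wooden offcut along the bench with the fingertips, without picking it up or tipping it, until it sits home in the inner corner of the dark wooden corner fence, ready for marking out: one long edge flush against the long strip and one short end flush against the short strip. Leave the two cups and the tape roll where they stand, and finish with the robot clear.

Things in the scene. Friction and masses are not known exactly. Their poses are not given: they have to be found in the camera images.
- offcut_centre (a point): Centre (half-way up, 10 mm above the bench) of the loose flat rectangular offcut of pale wood: 100 mm along this frame's x axis, 70 mm along its y axis, 20 mm high, about 0.1 kg, lying flat on the bench. It slides easily. Its long axis starts within about 35 degrees of the direction of the long strip, which way round is of no matter.
- corner_fence: Fixed L of two dark wooden strips, 15 mm high (17 at the steel corner plate), 26 mm wide. Origin: inner corner, on the bench. Long strip along its y (to the robot's left): inner face x = 0, y = -30 to 280 mm, wood beyond at x > 0 (away from the robot). Short strip back towards the robot: inner face y = 0, x = -128 to -10 mm, wood at y < 0. The offcut belongs at x < 0, y > 0.
- home (a point): The point on the bench, fixed to the fence (x = -35, y = +50 mm in its frame), over which the offcut's centre lies when it is home, its long axis along the fence's y axis.
- pale_cup: Bystander: loose pale turned wooden cup, 52 mm across, 50 mm high, upright, on the robot's side of the fence, off the end of the short strip. Origin: centre of its underside.
- brown_cup: Bystander: loose reddish-brown turned wooden cup, 53 mm across, 60 mm high, upright, behind the long strip. Origin: centre of its underside.
- roll: Bystander: loose roll of masking tape lying flat, 96 mm across, 25 mm high, to the left, near the far end of the long strip, on the robot's side. Origin: centre of its underside.
Things that resemble listed ones, but are neither listed nor needed, are in the scene too. What is shaped like the part that bears offcut_centre but yellow is not meant.

How it is judged (in metres and radians):
At the end, for the whole second after the job is handed in: The offcut lies flat in the corner, its long edge within 3 mm of the long strip and its short end within 3 mm of the short strip, parallel within 2 degrees; the cups and the roll stand within 20 mm of where they were (x of offcut_centre in the frame of corner_fence between -0.038 and -0.032 m and y of offcut_centre in the frame of corner_fence between 0.047 and 0.053 m and angle between the x axis of offcut_centre and the y axis of corner_fence, either way round below 0.035 rad and height (world z) of offcut_centre below 0.014 m and angle between offcut_centre's own z axis and vertical below 0.05 rad and distance of each of pale_cup, brown_cup, roll from where it was at the start of the episode below 0.02 m and angle between each of pale_cup, brown_cup, roll's own z axis and vertical below 0.1 rad); the robot touches nothing.
It fails at once if the offcut is lifted off the bench or tipped (height (world z) of offcut_centre above 0.02 m or angle between offcut_centre's own z axis and vertical above 0.2 rad).
It fails at once if the pale cup is displaced or tipped over (distance of pale_cup from where it was at the start of the episode above 0.02 m or angle between pale_cup's own z axis and vertical above 0.3 rad).
It fails at once if the brown cup is displaced or tipped over (distance of brown_cup from where it was at the start of the episode above 0.02 m or angle between brown_cup's own z axis and vertical above 0.3 rad).
It fails at once if the masking tape roll is displaced or tipped over (distance of roll from where it was at the start of the episode above 0.02 m or angle between roll's own z axis and vertical above 0.3 rad).
It also fails if it takes over 45 s, if anything falls off the work surface, if the arm or the gripper's body presses on something with over 40 N, if the wrist force passes 120 N, or if a joint passes its speed limit or range.

ROBOT

A 6-joint arm with a two-finger parallel gripper is mounted at the origin on a cart in front of the work surface, level with it; the furniture and walls round the work are solid. World frame = base frame: x ahead of the robot, y to its left, z up, the work surface at z = 0. Lengths are in mm, angles in rad, forces in N, time in s.
With the tool pointing down it reaches from about 275 to 750 mm from the base axis. Payload 10.2 kg.
Tool frame: the origin (TCP) lies at the very end of the fingers, on their centre line; the grasp point (between the pads) lies 19 mm behind it; z points along the fingers, x is the direction in which the jaws open and shut, and the axes are right-handed (so a half turn about z gives the same grasp; the last joint's range is limited). The gripper opens to 85 mm and grips with 20 to 120 N. Pads are 22 mm wide; open, the fingers measure 114 mm over their backs; the gripper's body (76 mm by 85 mm) begins 54 mm behind the grasp point. The pads swing forward as they close: fully open they stand 13 mm farther back than shut.
Start: joints at [1.111, 0.313, 1.498, -0, 1.331, -0.223], TCP at [123.174, 510.352, 231.294] pointing down, gripper open.
Joint ranges: [-2.94, 2.94], [-0.97, 2.17], [0.19, 2.56], [-1.23, 4.37], [0.02, 3.11], [-2.88, 2.88]. Speed limits (rad/s): [2.39, 2.39, 3.01, 3.14, 3.14, 3.14].

INTERFACE

Orientations are given as a 3x3 rotation matrix whose columns are the frame's x, y, z axes.
In Python, from cell import bot, planner, get_image, camera_model, order gives the robot as it stands. The module is installed in compiled form; this text tells all that it offers. Calls block until the motion is done:
- bot.goto(position, orientation): joint-space move of the TCP to a pose.
- bot.move_straight(position, rot=None, velocity=150): straight line of the TCP; rot=None keeps the orientation; velocity is the mean speed in mm/s.
- bot.move_joints(angles): joint-space move.
- bot.gripper_open() and bot.grab(squeeze=None): open the fingers fully, or close them until they stop; squeeze is the grip in N (None keeps the last).
- bot.dwell(seconds).
- planner.solve_ik(position, orientation): joint angles nearest the present ones, or None.
- get_image(name): name is "side" or "top"; returns (picture, depth): 420x560x3 uint8, red, green, blue; 420x560 float32, mm along the optical axis (not along the pixel's ray), 0 where there is no reading.
- camera_model(name): a dict with "fx", "fy", "cx", "cy" (pixels), "rvec" (rotation vector, rad) and "tvec" (3), from world to camera coordinates, as OpenCV has them. Camera axes: x right, y down, z forward; pixel columns grow to the right and rows downward; lengths in mm; the calibration is good to about 2 mm. A picture is of the moment at which its call begins. camera_model takes no time and is no camera call.
A pose or a line that the arm cannot do raises bot.MotionError and nothing moves.
- order.sign_off(): hands the job in, once; it reports no verdict.
Readings, each from a call of its own:
- bot.read_time(): time.
- bot.read_q(): joint angles.
- bot.read_qvel(): joint speeds.
- bot.read_effort(): joint torques, N m.
- bot.read_tcp_pos(): TCP position.
- bot.read_eef_rot(): TCP orientation.
- bot.read_ft_force(): force on the tool from outside, world axes, zero at the start.
- bot.read_ft_torque(): the same for the moment, N m.
- bot.read_grip_width(): opening from 0.0 (shut) to 1.0 (fully open).
Only numpy, scipy, OpenCV 4.12 (cv2) and the standard library are available. Lean on these libraries where they do the work, as an engineer would, in place of code of your own. Each camera call takes 0.05 s, during which the arm holds its last target.

## Working session

There is one attempt and no reset: what is moved stays moved. The work goes in short steps, each a Python script; the robot and the scene stay as the last script left them, time stands still between calls to the robot, and variables do not carry over. Pictures are saved under pics/ and viewed, and the job is handed in when it is done.

```bash
mkdir -p pics
python3 - <<'E'
from cell import bot,get_image,camera_model
import cv2,numpy as np
for n in("side","top"):
    p,d=get_image(n); cv2.imwrite(f"pics/{n}0.png",p[:,:,::-1]); np.savez(f"{n}0.npz",p=p,d=d); print(n,camera_model(n))
print(bot.read_time(),bot.read_tcp_pos(),bot.read_eef_rot())
E
```

```text
side {'fx': 442.15699153903876, 'fy': 442.15699153903876, 'cx': 277.89287855665293, 'cy': 210.7406576891743, 'rvec': array([ 1.99331044,  0.04228904, -0.05545268]), 'tvec': array([-506.14974674,  126.92382807, 1027.41263546])}
top {'fx': 433.62119622766016, 'fy': 433.62119622766016, 'cx': 284.49078444411873, 'cy': 205.08554393353043, 'rvec': array([ 2.20552641, -2.17898427,  0.02448447]), 'tvec': array([ 257.80272636,  503.06895422, 1272.82528427])}
0.1 [123.07363168 510.13547284 230.77905444] [[ 2.34636690e-01  9.72082989e-01 -5.34904026e-04]
 [ 9.72082441e-01 -2.34637145e-01 -1.06686507e-03]
 [-1.16258974e-03 -2.69645123e-04 -9.99999288e-01]]
```

View pics/top0.png

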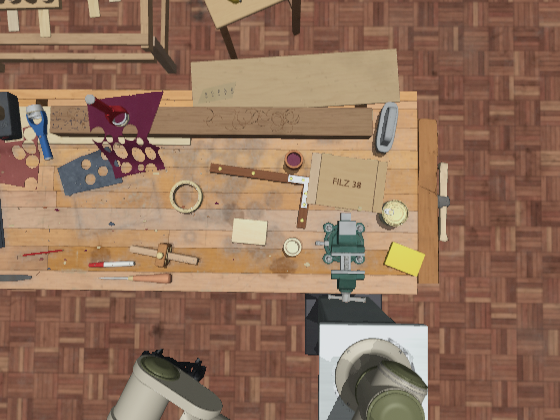

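View pics/side0.png

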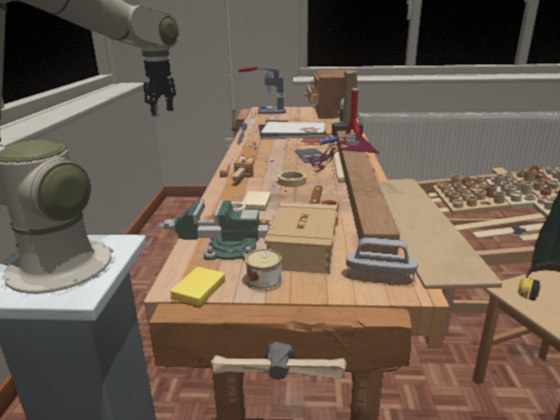

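```bash
cat > h.py <<'E'
import cv2,numpy as np
from cell import camera_model
def ray(n,uv,z):
    m=camera_model(n);R=cv2.Rodrigues(m['rvec'])[0];C=-R.T@m['tvec']
    uv=np.atleast_2d(uv).astype(float)
    d=np.c_[(uv[:,0]-m['cx'])/m['fx'],(uv[:,1]-m['cy'])/m['fy'],np.ones(len(uv))]@R
    return (C+d*((z-C[2])/d[:,2])[:,None])[:,:2]
def rect(z,top): pass
def offcut(p,roi=None):
    h=cv2.cvtColor(p,cv2.COLOR_RGB2HSV)
    return h
E
python3 - <<'E'
import numpy as np,cv2
p=np.load("top0.npz")['p']
c=p[140:270,150:350]; cv2.imwrite("pics/top0z.png",cv2.resize(c,None,fx=4,fy=4,interpolation=cv2.INTER_CUBIC)[:,:,::-1])
h=cv2.cvtColor(p,cv2.COLOR_RGB2HSV)
for n,(u,v) in dict(off=(250,231),bench=(220,225),bench2=(265,205),bench3=(250,255),long=(250,173),short=(302,215),plate=(303,190),roll=(170,196),cup=(292,247)).items(): print(n,p[v,u],h[v,u])
E
```

```text
off [220 209 177] [ 22  50 220]
bench [187 162 139] [ 14  65 187]
bench2 [179 142 108] [ 14 101 179]
bench3 [176 139 103] [ 15 106 176]
long [132  88  63] [ 11 133 132]
short [127  84  60] [ 11 135 127]
plate [192 190 187] [ 18   7 192]
roll [205 193 154] [ 23  63 205]
cup [221 222 195] [ 31  31 222]
```

View pics/top0z.png

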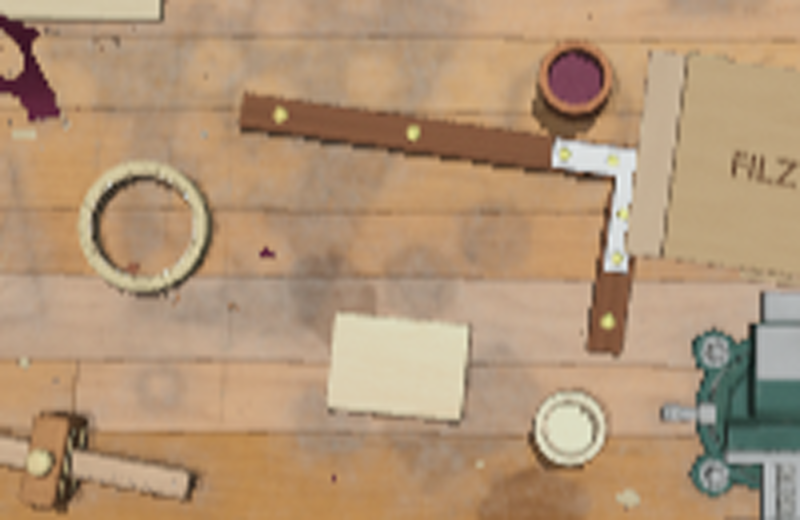

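```bash
cat > h.py <<'E'
import cv2,numpy as np
from cell import camera_model
def cam(n):
    m=camera_model(n);R=cv2.Rodrigues(m['rvec'])[0];return m,R,-R.T@m['tvec']
def ray(n,uv,z):
    m,R,C=cam(n)
    uv=np.atleast_2d(uv).astype(float)
    d=np.c_[(uv[:,0]-m['cx'])/m['fx'],(uv[:,1]-m['cy'])/m['fy'],np.ones(len(uv))]@R
    return (C+d*((z-C[2])/d[:,2])[:,None])[:,:2]
def blobs(mask,amin=50):
    cs,_=cv2.findContours(mask.astype(np.uint8),cv2.RETR_EXTERNAL,cv2.CHAIN_APPROX_NONE)
    return sorted([c for c in cs if cv2.contourArea(c)>amin],key=cv2.contourArea,reverse=True)
def up(p,x0,y0,x1,y1,k=4):
    return cv2.resize(p[y0:y1,x0:x1],None,fx=k,fy=k,interpolation=cv2.INTER_CUBIC)
def unup(c,x0,y0,k=4): return (c.reshape(-1,2)+0.5)/k-0.5+[x0,y0]
def offcut(p,x0=205,y0=160,x1=310,y1=262):
    "pale rect in top picture -> centre, long axis angle (world), size"
    a=up(p,x0,y0,x1,y1).astype(int)
    m=(a[...,0]>195)&(a[...,1]>182)&(a[...,0]-a[...,2]>25)&(a[...,0]-a[...,2]<62)
    m=cv2.morphologyEx(m.astype(np.uint8),cv2.MORPH_OPEN,np.ones((9,9)))
    for c in blobs(m,1500):
        w=ray('top',unup(c,x0,y0),20).astype(np.float32)
        r=cv2.minAreaRect(w); 
        (cx,cy),_,_=r
        if min(r[1])<58: continue
        b=cv2.boxPoints(r);e=b[1]-b[0];f=b[2]-b[1]
        l=e if np.hypot(*e)>np.hypot(*f) else f
        l=l*np.sign(l[1])
        return np.array([cx,cy]),np.arctan2(-l[0],l[1]),r[1]   # angle: rotation of long axis from world +y, ccw
E
python3 - <<'E'
import numpy as np,cv2
from h import *
p=np.load("top0.npz")['p']
print("C",cam('top')[2],cam('side')[2])
print("off",offcut(p))
x0,y0,x1,y1=200,150,320,240
a=up(p,x0,y0,x1,y1).astype(int)
m=(a[...,0]<160)&(a[...,0]-a[...,2]>45)
m=cv2.morphologyEx(m.astype(np.uint8),cv2.MORPH_OPEN,np.ones((9,9)))
cv2.imwrite("pics/fm.png",m*255)
for c in blobs(m,1500):
    w=ray('top',unup(c,x0,y0),15).astype(np.float32);r=cv2.minAreaRect(w);print(np.round(cv2.boxPoints(r),1).tolist(),np.round(r[1],1))
h=140
for n,(u,v,z) in dict(pc=(150+570/4,140+428/4,50),bc=(150+575/4,140+78/4,60),roll=(150+145/4,140+227/4,25),shortend=(150+607/4,140+352/4,15),vise=(150+662/4,140+412/4,40)).items(): print(n,ray('top',(u,v),z))
E
```

```text
C [ 448.3434625   240.54866528 1296.43715696] [ 564.83979964 -855.05225089  526.98728329]
off (array([422.27478027, 367.6421814 ]), np.float32(-0.076961264), (100.01837158203125, 70.43464660644531))
[[565.0999755859375, 257.3999938964844], [598.0999755859375, 253.39999389648438], [622.7000122070312, 455.70001220703125], [589.7000122070312, 459.70001220703125]] [203.8  33.3]
[[430.0, 202.3000030517578], [490.70001220703125, 194.60000610351562], [494.20001220703125, 222.0], [433.5, 229.6999969482422]] [27.6 61.2]
pc [[378.4917055  238.74425363]]
bc [[629.02347293 238.10691743]]
roll [[520.60164169 553.69843322]]
shortend [[432.7653838  212.07065602]]
vise [[390.33408721 172.49193696]]
```

View pics/fm.png

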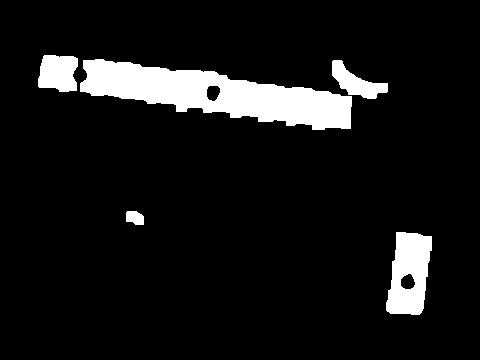

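```bash
cat >> h.py <<'E'
A=-0.123; FX=np.array([np.cos(A),np.sin(A)]); FY=np.array([-FX[1],FX[0]]); K=np.array([567.2,212.4])
ROT=np.array([[FY[0],FX[0],0],[FY[1],FX[1],0],[0,0,-1.]])
def W(x,y,z): return np.r_[K+x*FX+y*FY,z]
def F(w): d=np.asarray(w)[:2]-K; return np.round([d@FX,d@FY],1)
E
python3 - <<'E'
from h import *
from cell import bot,get_image
bot.grab(30)
bot.goto(W(-220,136,60),ROT)
bot.move_straight(W(-220,136,8))
print(bot.read_time(),F(bot.read_tcp_pos()),bot.read_tcp_pos(),bot.read_ft_force())
bot.move_straight(W(-100,136,8),velocity=80)
print(bot.read_time(),F(bot.read_tcp_pos()),bot.read_tcp_pos(),bot.read_ft_force())
for n in("side","top"):
    p,d=get_image(n); cv2.imwrite(f"pics/{n}1.png",p[:,:,::-1]); 
    if n=="top": cv2.imwrite("pics/top1z.png",up(p,150,140,350,270)[:,:,::-1])
E
```

```text
2.6083 [-220.   136.6] [365.58146577 374.95722142   8.70197953] [-0.14558169  0.04604138  0.64746771]
4.2583 [-100.1  136. ] [484.5660395  359.68993724   7.95239475] [-0.09497658 -0.17645325  0.04377658]
```

View pics/top1z.png

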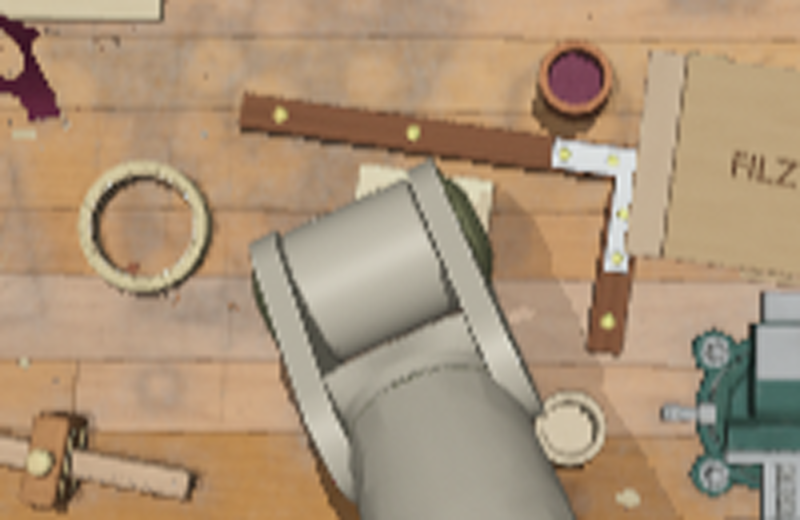

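View pics/side1.png

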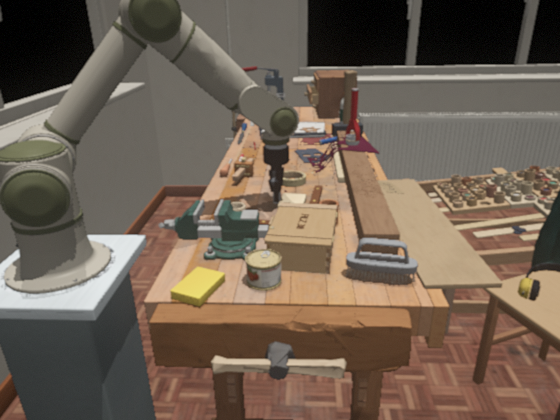

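The zoomed top view shows the offcut's far edge running from (358,163) to (493,182), nearly parallel to the long strip and a few pixels short of it. Next I creep forward until it makes contact.

```bash
cat >> h.py <<'E'
def creep(bot,start,dirn,z,maxd,fstop=6,step=1.5):
    "start (x,y) fence, dirn unit fence; step until opposing force > fstop"
    d=np.array(dirn,float); wd=d[0]*FX+d[1]*FY; hist=[]
    f0=bot.read_ft_force()[:2]@wd*0
    for i in range(1,int(maxd/step)+1):
        t=np.array(start)+d*step*i
        bot.move_straight(W(t[0],t[1],z),velocity=30)
        f=-(bot.read_ft_force()[:2]@wd); hist.append(round(float(f),1))
        if f>fstop: break
    print("creep",t,hist,F(bot.read_tcp_pos()),round(bot.read_time(),2)); return t
E
python3 - <<'E'
from h import *
from cell import bot,get_image
t=creep(bot,(-100,136),(1,0),8,30)
bot.move_straight(W(t[0]-12,136,8)); bot.move_straight(W(t[0]-12,136,70),velocity=200)
bot.goto(W(-60,215,70),ROT)
bot.goto(W(-150,330,200),ROT)
p,d=get_image("top");cv2.imwrite("pics/top2z.png",up(p,150,140,350,270)[:,:,::-1]);np.save("t2.npy",p)
r=offcut(p); print(r, r and F(r[0]), bot.read_time())
E
```

```text
creep [-83.5 136. ] [-0.2, 0.7, 0.1, -0.2, -0.2, -0.1, 1.0, -0.6, 0.1, 0.6, 7.7] [-84.8 136.2] 7.11
(array([544.82800293, 350.78170776]), np.float32(-0.1265576), (99.60302734375, 68.946044921875)) [-39.2 134.6] 9.1083
```

View pics/top2z.png

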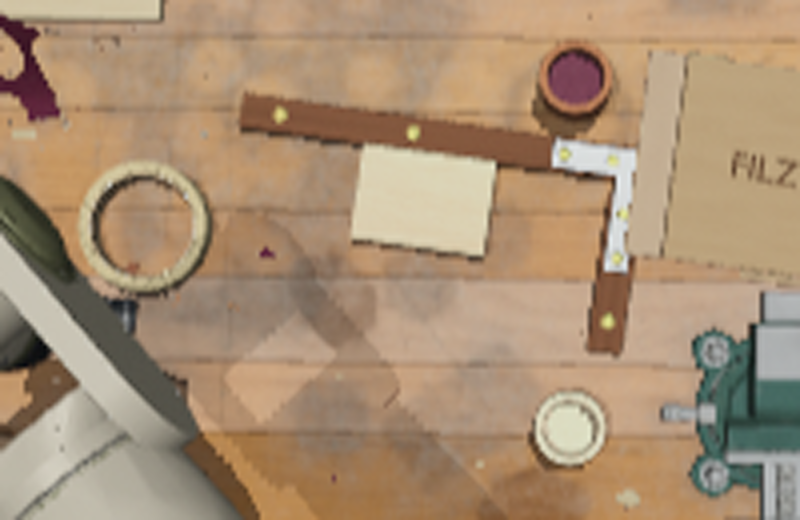

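The offcut is flush on the long strip: its zoomed corners are at (362,147) and (496,160). The cups and roll haven't moved. Contact puts the fence face 4 mm nearer than I estimated, so I correct that and push along the strip.

```bash
cat >> h.py <<'E'
K=K-4.2*FX
E
python3 - <<'E'
from h import *
from cell import bot,get_image
bot.goto(W(-32,212,70),ROT)
bot.move_straight(W(-32,212,8))
bot.move_straight(W(-32,128,8),velocity=70)
print(bot.read_ft_force(),bot.read_time(),F(bot.read_tcp_pos()))
t=creep(bot,(-32,128),(0,-1),8,24,8)
bot.move_straight(W(-32,t[1]+12,8)); bot.move_straight(W(-32,t[1]+12,70),velocity=200)
bot.goto(W(-100,50,70),ROT); bot.move_straight(W(-100,50,8))
t=creep(bot,(-92,50),(1,0),8,16,8)
bot.move_straight(W(t[0]-12,50,8)); bot.move_straight(W(t[0]-12,50,70),velocity=200)
bot.goto(W(-150,330,200),ROT)
p,d=get_image("top");cv2.imwrite("pics/top3z.png",up(p,150,140,350,270)[:,:,::-1]);np.save("t3.npy",p)
r=offcut(p); print(r, r and F(r[0]), bot.read_time())
E
```

```text
[0.37257515 2.2682732  2.34348883] 11.875 [-31.9 128.2]
creep [-32.  111.5] [1.5, 1.1, 1.0, -0.5, -0.7, 0.2, 0.1, -0.6, 0.9, 6.4, 13.1] [-31.9 113.8] 14.62
creep [-78.5  50. ] [-0.6, 0.1, 0.1, -0.4, 0.4, 0.5, -0.8, 4.7, 12.5] [-81.1  49.9] 18.85
(array([533.89440918, 266.8923645 ]), np.float32(-0.13057956), (98.67668151855469, 68.78534698486328)) [-35.5  50. ] 20.8083
```

View pics/top3z.png

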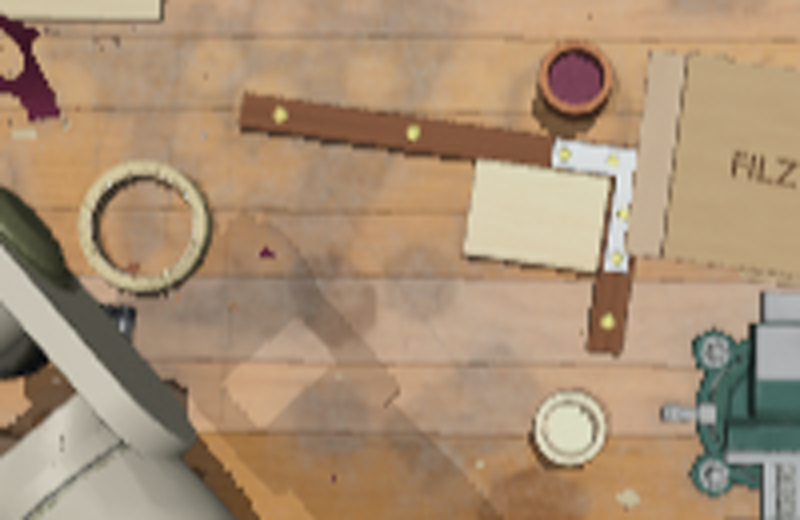

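The offcut now sits in the corner, zoomed corners about (477,160), (612,176), (600,270) and (465,257). There's time for one more short -y press to confirm contact.

Run:
```python
from h import *
from cell import bot,get_image
bot.goto(W(-35,130,70),ROT)
bot.move_straight(W(-35,130,8))
bot.move_straight(W(-35,118,8),velocity=40)
t=creep(bot,(-35,118),(0,-1),8,12,10)
bot.move_straight(W(-35,t[1]+15,8)); bot.move_straight(W(-35,t[1]+15,70),velocity=200)
bot.goto(W(-150,330,200),ROT)
p,d=get_image("top");cv2.imwrite("pics/top4z.png",up(p,200,140,340,260,5)[:,:,::-1])
r=offcut(p); print(r, r and F(r[0]), bot.read_time(),bot.read_ft_force())
p0=np.load("top0.npz")['p'].astype(int)
for n,(x,y) in dict(pc=(292,247),bc=(293,160),roll=(185,196)).items():
    k=14 if n!='roll' else 20
    print(n,np.abs(p[y-k:y+k,x-k:x+k].astype(int)-p0[y-k:y+k,x-k:x+k]).mean())
```

```text
creep [-35. 112.] [1.0, 0.5, 4.9, 11.6] [-35.  113.9] 23.86
(array([534.02984619, 266.71502686]), np.float32(-0.12695493), (98.81480407714844, 68.71141052246094)) [-35.4  49.8] 25.6583 [ 1.09738156  0.13416079 -0.5747328 ]
pc 1.4613095238095237
bc 1.3605442176870748
roll 8.187916666666666
```

View pics/top4z.png

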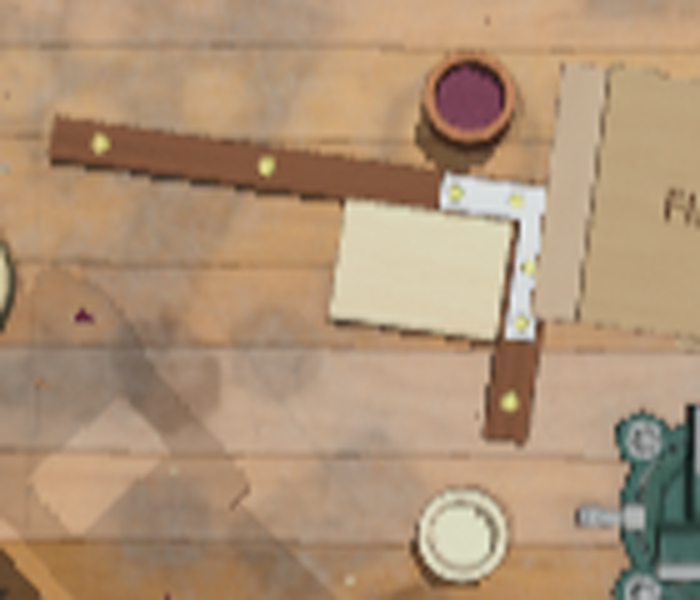

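The 5x view shows the long edge, (345,198) to (515,222), against the strip, and the right end against the short strip with no bench showing between. The roll's picture difference is probably the arm or its shadow, since it was at the same pixels in the earlier view (145,227).

Run:
```python
from cell import bot,order
print(bot.read_tcp_pos(),bot.read_time()); order.sign_off()
```

```text
[455.51484553 557.43265695 198.53066598] 25.6583
the job is handed in; nothing more can be done
```

I pushed the offcut into the inner corner of the fence with closed fingertips and handed the job in at 25.7 s, with the fingertips raised about 200 mm and clear. It went first against the long strip, then along it to the short strip. I finished with one more press each way, stopping on contact force (peak reading about 13 N).

- **Position:** the last picture put the centre at (-35.4, 49.8) mm in the fence frame, against the target of (-35, 50). My fence x origin was corrected by 4.2 mm from the contact, so that x value mainly shows the offcut hasn't moved off the strip. The y value agrees with a camera estimate of the short strip made before any pushing. The second -y press stopped at the same place as the first, within 0.1 mm.
- **Angle:** the offcut's long edge measured -0.127 rad, against about -0.123 rad for the fence. The 0.004 rad difference is well inside the 0.035 limit.
- **Cups and roll:** both cups showed no change in the picture. The roll's area did change (mean difference about 8 grey levels, against 1.4 for the cups). I put that down to the arm or its shadow. In the view just before the last press the roll stood where it began, but I did not measure it again after that press.

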